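# Bolt the ingredient chest shut

### The arm

A 6-joint arm with a two-finger parallel gripper is mounted at the origin on the work surface. World frame = base frame: x ahead of the robot, y to its left, z up, the work surface at z = 0. Lengths are in mm, angles in rad, forces in N, time in s.
With the tool pointing down it reaches from about 350 to 775 mm from the base axis. Payload 7.3 kg.
Tool frame: the origin (TCP) lies midway between the tips of the shut fingers; the grasp point (between the pads) lies 19 mm behind it; z points along the fingers, y is the line along which they close (so a half turn about z gives the same grasp; the last joint's range is limited). The gripper opens to 92 mm and grips with 3 to 60 N. Pads are 19 mm wide; open, the fingers measure 130 mm over their backs; the gripper's body (75 mm by 190 mm) begins 47 mm behind the grasp point.
Start: joints at [-1.442, 0.342, 1.524, -0, 1.275, -0.146], TCP at [142.483, -505.315, 226.741] pointing down, gripper open.
Joint ranges: [-2.53, 2.53], [-0.77, 2.02], [0.04, 2.7], [-1, 4.14], [0.28, 2.66], [-3.11, 3.11]. Speed limits (rad/s): [2.57, 2.57, 3.14, 3.14, 3.14, 3.14].

### API

Orientations are given as [roll, pitch, yaw] about the fixed x, y, z axes, in that order (R = Rz(yaw) Ry(pitch) Rx(roll)).
In Python, from plant import get_obs, capture, camera_model, close_job, search_frame, regions_of, pinpoint gives the robot as it stands. The module is installed in compiled form; this text tells all that it offers.
- The arm moves only by the shell command python3 -m pendant 'ROWS'. ROWS is JSON, one flat list of numbers, 7 for each row, row after row: the shift along the tool's x, y, z in units of 30 mm (1.0 is 30 mm), then the turn, a rotation vector about the tool's x, y, z in units of 4 degrees (1.0 is 4 degrees), then the closure, from -1 (fully open) to 1 (shut), so that 0 is half open. In form: [dx, dy, dz, wx, wy, wz, gripper, dx, dy, dz, wx, wy, wz, gripper, ...]. A call has 1 to 12 rows; each row shifts and turns the commanded pose from where the row before left it, along the tool's axes as they then stand; what a row does not reach is not made up. A row lasts 1/10 s, in which the tool goes at most 50 mm and 8.59 degrees, less where a joint would pass 70% of its speed; a pose out of reach is approached as far as the arm can. A call with a number of a shift or a turn outside -1 to 1 is refused whole. A call with a gripper value outside its range is refused whole. The fingers move at their own pace and stop on an object; the grip force is fixed at half the most. Time passes only in rows, so rows that do not move let the fingers close. It gives the time, the measured TCP pose, the force, the opening and the grip force at its end, in the units of the state.
- get_obs(): the state, without advancing time (a new reading comes with each control period).
- capture(name): name is "scene" or "side" or "wrist"; returns the picture (480x640x3 uint8, red, green, blue); there is no depth.
- camera_model(name): a dict with "fov_y" (degrees; the focal length in pixels is half the picture's height over the tangent of half this angle, whatever the lens; pixels are square), "cx", "cy" (the principal point, pixels), "pose" (4x4, takes a point from camera to world coordinates). Camera axes: x right, y up, looking along -z (the intrinsics and any distortion apply to the point x, -y, -z); pixel columns grow to the right and rows downward; lengths in mm; the calibration is good to about 2 mm. A picture is of the moment at which its call begins: read the wrist's pose just before it. camera_model takes no time and is no camera call; for the wrist camera it gives the pose at the moment of the call.
- close_job(): hands the job in; it is judged then, once.
Trained networks look in the newest picture that a camera, given by its name, has taken for a name from the list of things; names that differ only in an ending like _2 or _b are one class to them, and where a whole thing is asked for, a point or a joint stands for the part that bears it (a point fixed in the world has none). Each returns a list of dicts, best first, with "score" (0 to 1); they miss things now and then, are a little off and sometimes report something else, mostly with a low value. They report only what shows in the picture. A call takes as long as a camera call.
- search_frame(camera, thing): "location" ([column, row] in pixels, amid what is visible of it).
- regions_of(camera, thing): "pixels" (480x640 bool, what is visible of it) and "location" ([column, row] in pixels, amid what is visible of it).
- pinpoint(camera, thing): "location" ([column, row] in pixels: a listed point, or the origin of a listed thing).
The state is a dict: "time": time; "joint_positions": joint angles; "dq": joint speeds; "tau": joint torques, N m; "tool_pos": TCP position; "tcp_rot": TCP orientation; "contact_force": force on the tool from outside, world axes, zero at the start; "moment": the same for the moment, N m; "grip_width": finger opening in mm; "finger_force": force on a finger pad.
Only numpy, scipy, OpenCV 4.12 (cv2) and the standard library are available. Lean on these libraries where they do the work, as an engineer would, in place of code of your own. Each camera call takes 0.05 s, during which the arm holds its last target. There are 200 camera calls.

### The job

Bolt the white ingredient chest shut: lift the bolt's handle clear of the rail beside it, slide the bolt across into its keeper, then feel for the notch in the rail and turn the handle down into it as far as it goes. Be gentle, never forcing the handle against the rail, and leave everything else on the chest and the table where it is; let go of the handle at the end.

Things in the scene. Friction and masses are not known exactly. Their poses are not given: they have to be found in the camera images.
- chest: White insulated chest with a grey flat two-leaf top, 284 (x) x 420 (y) x 120 mm tall, fixed to the table; origin at the centre of its underside, z up, x away from the robot at yaw 0, y along the bolt. On its top: the steel bolt, its keeper, and a steel rail beside the bolt on the robot's (-x) side. Over 30 N between handle and rail counts as forcing.
- rail_mid (a point): Fixed point on the chest top under the rail: the notch is centred within 15 mm of it along y. The rail, parallel to the bolt, 7 mm thick, faces 26 and 33 mm from the bolt's axis, top edge 44 mm above the chest top, has one open-topped notch 13 mm wide, 22 mm deep. It is screwed tight in a place along y that differs each time; its place and the notch's are not measured.
- keeper (a point): Foot of the keeper on the chest top: a steel bridge 38 mm wide, 20 mm long, 41 mm tall, which the bolt's end enters. The rail begins 39 mm before the notch's centre and goes on past the end of the bolt's travel; before its beginning the handle hangs freely beside the bolt.
- barrel: Steel base of the bolt: plate with two saddles (34 mm wide, 40 mm tall, 22 mm long, at y = -30 and +125 mm), fixed on the chest top, parallel to the chest. Origin on the chest top under the bolt's axis, in line with the handle at joint bolt = 0; y along the bolt towards the keeper, z up. The bolt's axis runs along y, 26 mm above this origin.
- bolt (a joint): Slide of the steel bolt rod (16 mm diameter) along the barrel's +y, m: 0 drawn back, 0.1 end of travel; starts at 0 to 0.008. It is in the keeper from 0.045 on. The handle is in line with the notch at a value between 0.055 and 0.085 that differs each time. Friction about 3 N; it stays where it is left.
- handle (a joint): Turn of the handle about the bolt's axis, rad: 0 straight up, growing as it swings down to the barrel's -x side (to the robot), 1.30 fully down at its stop. Starts hanging at 0.95 to 1.25, before the rail. Its stem meets the rail's top at about 0.8 (0.9 pressed) and clears it below 0.75; only in the notch can it go lower. It stays where it is left; about 1 N at the ball turns it.
- knob (a point): Centre of the steel ball, 21 mm diameter, at the handle's end, 70 mm from the bolt's axis; the stem is 10 mm thick, square to the bolt. In the barrel's frame: x = -70 sin(handle), y = bolt, z = 26 + 70 cos(handle) mm. It turns easily between fingers closing along the barrel's y. A push on it is doubled where the stem bears on the rail, half way along.
- spice_jar: Small closed jar, 44 mm diameter, 62 mm tall, standing on the chest; origin at its foot. Leave alone.
- spoon: Wooden spoon, 180 mm long, lying on the chest near its -x edge, along the chest's y; origin below its middle. Leave alone.
- salt_dish: Ceramic salt dish, 80 mm diameter, on the turntable; origin under its foot. Leave alone.
- cruet: Glass cruet, 68 mm diameter, 135 mm tall, on the turntable; origin under its foot. Leave alone.
- bucket_lid: Red plastic bucket lid, 220 mm diameter, lying on the table; origin under its centre. Leave alone.
- masher: Wooden masher, 72 mm diameter, 203 mm tall, standing on its head beside the chest; origin under it. Leave alone.

How it is judged (in metres and radians):
On the way:
1. the bolt is slid across into the keeper with its handle raised (value of joint bolt above 0.045 m and value of joint handle below 1 rad), for 0.1 s.
At the end, for the whole second after the job is handed in: The bolt is across in its keeper (joint bolt over 0.050), its handle is turned down in the rail's notch to within 0.1 rad of its stop (joint handle over 1.2), and the handle is let go (value of joint bolt above 0.05 m and value of joint handle above 1.2 rad and contact force between the fingers and barrel below 0.1 N); the robot touches nothing.
It fails at once if the handle is forced against the rail (over 30 N) (contact force between barrel and chest above 30 N).
It fails at once if a bystander is displaced by more than 20 mm (distance of any of spice_jar, spoon, salt_dish, cruet, bucket_lid, masher from where it was at the start of the episode above 0.02 m).
It also fails if it takes over 72 s, if anything falls off the work surface, if the arm or the gripper's body presses on something with over 40 N, if the wrist force passes 120 N, or if a joint passes its speed limit or range.

## Working session

There is one attempt and no reset: what is moved stays moved. The work goes in short steps, Python scripts to look and compute and a shell command to move; the robot and the scene stay as the last step left them, time stands still between calls to the robot, and variables do not carry over. Pictures are saved under pics/ and viewed, at most 10 in all, crops included, and the job is handed in when it is done.

```bash
mkdir -p pics
cat > h.py <<'E'
import numpy as np, cv2
from plant import *
from scipy.spatial.transform import Rotation as R
def ray(cam,px,m=None):
    m=m or camera_model(cam); f=240/np.tan(np.radians(m["fov_y"])/2)
    d=np.array([(px[0]-m["cx"])/f,-(px[1]-m["cy"])/f,-1.]); P=np.array(m["pose"])
    return P[:3,3],P[:3,:3]@(d/np.linalg.norm(d))
def onz(cam,px,z,m=None):
    o,d=ray(cam,px,m); return o+d*(z-o[2])/d[2]
def proj(cam,p,m=None):
    m=m or camera_model(cam); f=240/np.tan(np.radians(m["fov_y"])/2); P=np.array(m["pose"])
    c=P[:3,:3].T@(np.array(p)-P[:3,3]); return [m["cx"]+f*c[0]/-c[2], m["cy"]-f*c[1]/-c[2]]
def tri(rs):
    A=np.zeros((3,3));b=np.zeros(3)
    for o,d in rs:
        M=np.eye(3)-np.outer(d,d);A+=M;b+=M@o
    p=np.linalg.solve(A,b); return p,[np.linalg.norm((np.eye(3)-np.outer(d,d))@(p-o)) for o,d in rs]
E
python3 - <<'E'
from h import *
np.set_printoptions(precision=1,suppress=True)
ims=[]
for c in ["scene","side","wrist"]:
    m=camera_model(c); print(c,{k:v for k,v in m.items()})
    im=capture(c); cv2.imwrite(f"pics/{c}0.png",im[:,:,::-1])
R_={}
for t in ["chest","rail_mid","keeper","barrel","knob","spice_jar"]:
    for c in ["scene","side"]:
        r=pinpoint(c,t)
        print(t,c,[(np.round(x["location"],1).tolist(),round(x["score"],2)) for x in r[:2]])
        if r: R_.setdefault(t,[]).append(ray(c,r[0]["location"]))
    if len(R_.get(t,[]))==2: print(t,*tri(R_[t]))
s=get_obs();print(s["tool_pos"],s["tcp_rot"],s["contact_force"])
E
```

```text
scene {'fov_y': 55.5826143484228, 'cx': 318.6391546510009, 'cy': 232.06309262613158, 'pose': array([[  -0.6,   -0.7,    0.4, 1014.6],
       [   0.8,   -0.5,    0.3,  412.8],
       [   0. ,    0.5,    0.8, 1082.5],
       [   0. ,    0. ,    0. ,    1. ]])}
side {'fov_y': 42.02451491155503, 'cx': 318.80783974308866, 'cy': 244.5544174060899, 'pose': array([[   0.7,    0.4,   -0.6, -574.9],
       [  -0.7,    0.4,   -0.6, -949.2],
       [   0. ,    0.8,    0.5, 1089.8],
       [   0. ,    0. ,    0. ,    1. ]])}
wrist {'fov_y': 68.31804782801146, 'cx': 321.2821780763563, 'cy': 238.26835626405904, 'pose': array([[   0.3,    0.9,    0.3,  219.7],
       [  -1. ,    0.3,    0.1, -483.7],
       [  -0. ,   -0.3,    1. ,  384.1],
       [   0. ,    0. ,    0. ,    1. ]])}
chest scene [([274.2, 254.0], 0.72)]
chest side [([365.8, 290.5], 0.85)]
chest [571.8 -45.3  -3.9] [np.float64(0.38207252435164885), np.float64(0.3820725243518555)]
rail_mid scene [([261.0, 230.8], 0.79), ([290.1, 273.3], 0.63)]
rail_mid side [([499.6, 353.7], 0.68), ([379.9, 254.5], 0.57)]
rail_mid [ 570.6 -308.3  -77.3] [np.float64(161.26299915606373), np.float64(161.26299915606344)]
keeper scene [([297.0, 253.7], 0.86)]
keeper side [([343.6, 238.0], 0.86)]
keeper [588.8  56.2 123.7] [np.float64(3.5306415227299266), np.float64(3.53064152272988)]
barrel scene [([230.0, 230.3], 0.9), ([260.5, 230.8], 0.24)]
barrel side []
knob scene [([241.3, 195.4], 0.46), ([157.8, 189.7], 0.39)]
knob side []
spice_jar scene [([288.6, 275.3], 0.95)]
spice_jar side []
[ 142.5 -505.3  226.7] [3.1 0.  0.3] [-0.1  0.3 -0.5]
```

View pics/scene0.png

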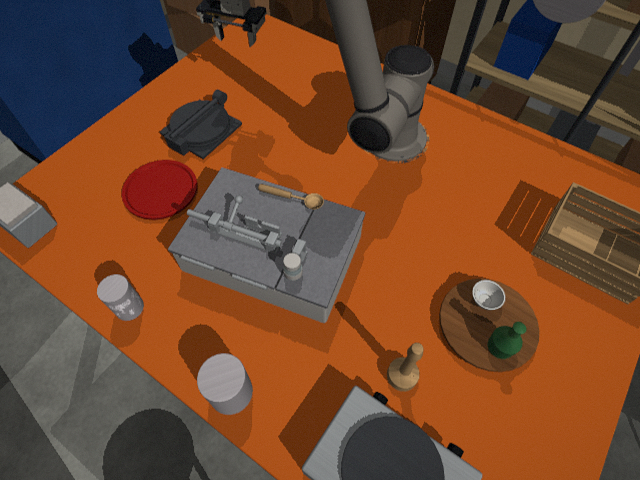

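View pics/side0.png

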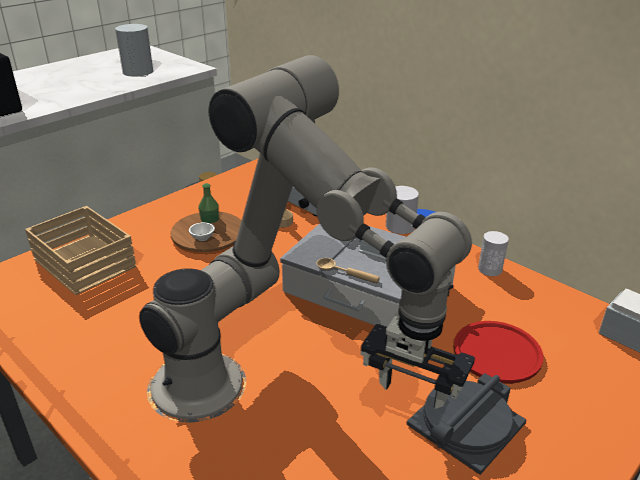

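The scene view shows the chest, with the bolt running from about (190,212) to the keeper at (297,254). The handle ball is near (239,197), the spoon near (285,193) and the jar near (290,268). In the side view the arm hides the bolt.

Run:
```python
from h import *
np.set_printoptions(precision=1,suppress=True)
for n,px,z in [("rail_mid",(261,230.8),120),("keeper",(297,253.7),120),("barrel",(230,230.3),120),("knob",(241.3,195.4),175),("knob",(238,198),175),("jar",(288.6,275.3),120)]:
    print(n,onz("scene",px,z))
im=cv2.imread("pics/scene0.png")[150:330,150:390]
cv2.imwrite("pics/crop0.png",cv2.resize(im,None,fx=3.3,fy=3.3,interpolation=cv2.INTER_CUBIC))
k=onz("scene",(297,253.7),120);b=onz("scene",(230,230.3),120);d=k-b;print(np.linalg.norm(d),np.degrees(np.arctan2(-d[0],d[1])))
print(np.array(camera_model("wrist")["pose"]),get_obs()["tcp_rot"])
```

```text
rail_mid [588.1 -61.5 120. ]
keeper [589.5  52.1 120. ]
barrel [ 631.7 -126.3  120. ]
knob [ 558.7 -140.9  175. ]
knob [ 569.6 -142.3  175. ]
jar [648.3  70.9 120. ]
183.3580811713865 13.320634205340884
[[   0.3    0.9    0.3  219.8]
 [  -1.     0.3    0.1 -483.9]
 [  -0.    -0.3    1.   384.7]
 [   0.     0.     0.     1. ]] [3.1 0.  0.3]
```

View pics/crop0.png

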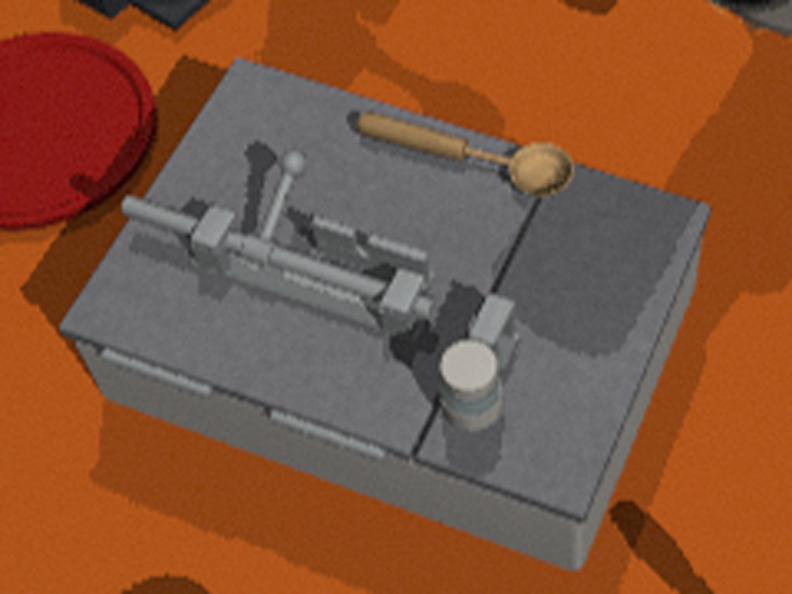

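The enlarged crop shows the ball at about (238.8,199), hanging on the robot's side before the rail. The notch gap shows in the rail at about (260,224) in full-image pixels. Next I'll move above it for a close look.

Run:
```python
from h import *
s=get_obs(); r=R.from_euler("xyz",s["tcp_rot"]); print(np.round(s["tcp_rot"],4))
T=r.as_matrix()
print("up 100",T.T@[0,0,100]/30)
t=R.from_euler("xyz",[np.pi,0,0.232]); print("turn",np.degrees((r.inv()*t).as_rotvec())/4)
print("to",t.as_matrix().T@(np.array([565,-95,330])-s["tool_pos"]-0)/30)
```

```text
[3.1415 0.     0.2748]
up 100 [-3.85098236e-05  3.82395476e-04 -3.33333331e+00]
turn [1.64651459e-03 1.30286997e-04 6.13178615e-01]
to [ 16.85121094 -10.07234469  -3.44173996]
```

```bash
python3 -m pendant '[0,0,-0.9,0,0,0.6,0, 0,0,-0.9,0,0,0,0, 0.5,-0.3,-0.9,0,0,0,0, 0.9,-0.5,-0.7,0,0,0,0, 0.95,-0.57,0,0,0,0,0, 0.95,-0.57,0,0,0,0,0, 0.95,-0.57,0,0,0,0,0, 0.95,-0.57,0,0,0,0,0, 0.95,-0.57,0,0,0,0,0, 0.95,-0.57,0,0,0,0,0, 0.95,-0.57,0,0,0,0,0, 0.95,-0.57,0,0,0,0,0]' && python3 -m pendant '[0.95,-0.57,0,0,0,0,0, 0.95,-0.57,0,0,0,0,0, 0.95,-0.57,0,0,0,0,0, 0.95,-0.57,0,0,0,0,0, 0.95,-0.57,0,0,0,0,0, 0.95,-0.57,0,0,0,0,0, 0.95,-0.57,0,0,0,0,0, 0.75,-0.5,0,0,0,0,0, 0.4,-0.2,0,0,0,0,0, 0,0,0,0,0,0,0, 0,0,0,0,0,0,0]'
python3 - <<'E'
from h import *
np.set_printoptions(precision=1,suppress=True)
m=camera_model("wrist"); im=capture("wrist"); cv2.imwrite("pics/w1.png",im[:,:,::-1])
np.save("m1.npy",m["pose"])
for t,z in [("knob",178),("rail_mid",120),("keeper",120),("barrel",120)]:
    for x in pinpoint("wrist",t)[:2]: print(t,np.round(x["location"],1),round(x["score"],2),onz("wrist",x["location"],z,m))
im=capture("side")
for t in ["knob","rail_mid","keeper","barrel"]:
    for x in pinpoint("side",t)[:2]: print("side",t,np.round(x["location"],1),round(x["score"],2))
E
```

```text
time: 1.95
tool_pos: [368.9, -285.4, 328.9]
tcp_rot: [3.141, -0.0, 0.233]
contact_force: [0.7, 0.2, -0.2]
grip_width: 46.3
finger_force: 0.0
time: 3.05
tool_pos: [562.8, -96.2, 328.6]
tcp_rot: [3.141, 0.001, 0.233]
contact_force: [0.8, -0.4, 0.1]
grip_width: 46.3
finger_force: 0.0
knob [369.6 223.9] 0.75 [ 570.4 -139.6  178. ]
knob [302.3 178.3] 0.64 [596.3 -71.7 178. ]
rail_mid [301.4 175.8] 0.6 [590.2 -69.1 120. ]
keeper [183.4 145.9] 0.78 [591.9  52.5 120. ]
keeper [371.7 144.8] 0.2 [ 636.7 -131.   120. ]
barrel [370.5 145.1] 0.71 [ 636.1 -129.9  120. ]
side knob [395.4 248.9] 0.46
side rail_mid [378.8 252.9] 0.84
side keeper [345.1 238.4] 0.95
side barrel [408.  255.7] 0.77
```

View pics/w1.png

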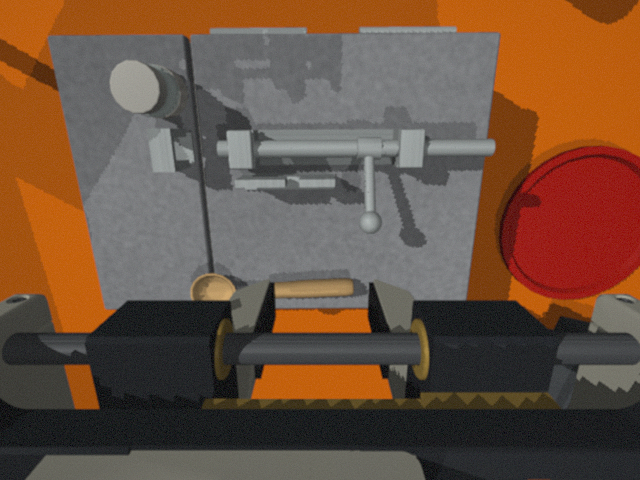

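The wrist view shows the rod along row 147, the ball at (370,222), and the rail from column 235 to 336 at row 183 with the notch near column 292.

```bash
cat >> h.py <<'E'
def fit(px,a0,yaw,m):  # handle angle, bolt-y and ball position: ray meets circle of radius 70 about axis through a0 (z=146)
    u=np.array([-np.sin(yaw),np.cos(yaw),0]);x=np.array([np.cos(yaw),np.sin(yaw),0])
    from scipy.optimize import brentq
    o,d=ray("wrist",px,m)
    def pt(h): 
        z=146+70*np.cos(h); return o+d*(z-o[2])/d[2]
    f=lambda h:(pt(h)-a0)@x+70*np.sin(h)
    hs=np.linspace(0.05,1.5,300);v=[f(h) for h in hs]
    return [(round(hs[i],3),pt(hs[i]).round(1),round((pt(hs[i])-a0)@u,1)) for i in range(299) if v[i]*v[i+1]<0]
E
python3 - <<'E'
from h import *
np.set_printoptions(precision=1,suppress=True)
m=camera_model("wrist"); m["pose"]=np.load("m1.npy")
a=onz("wrist",(228,148),146,m);b=onz("wrist",(485,147),146,m); print("rod",a,b)
d=a-b; yaw=np.arctan2(-d[0],d[1]); print("yaw",yaw)
u=np.array([-np.sin(yaw),np.cos(yaw),0])
p=onz("wrist",(369,148),146,m); print("hub",p,(p-b)@u)
print(fit((370.2,222.5),b,yaw,m))
for n,px,z in [("railstart",(336,181),164),("railend",(235,182),164),("notch",(292,181),164)]:
    q=onz("wrist",px,z,m); print(n,q,(q-p)@u)
im=cv2.imread("pics/w1.png")[120:240,220:400]
cv2.imwrite("pics/c1.png",cv2.resize(im,None,fx=4.4,fy=4.4,interpolation=cv2.INTER_CUBIC))
E
```

```text
rod [603.1   2.5 146. ] [ 659.5 -230.6  146. ]
yaw 0.2373918890802079
hub [ 633.6 -125.6  146. ] 108.20384232959537
[(np.float64(1.296), array([ 568.9, -142.4,  165. ]), np.float64(107.1)), (np.float64(1.325), array([ 568.4, -142.8,  163. ]), np.float64(106.8))]
railstart [ 599.  -101.8  164. ] 31.28718039874253
railend [576.8 -12.6 164. ] 123.18281744267505
notch [589.7 -62.9 164. ] 71.28962680236026
```

View pics/c1.png

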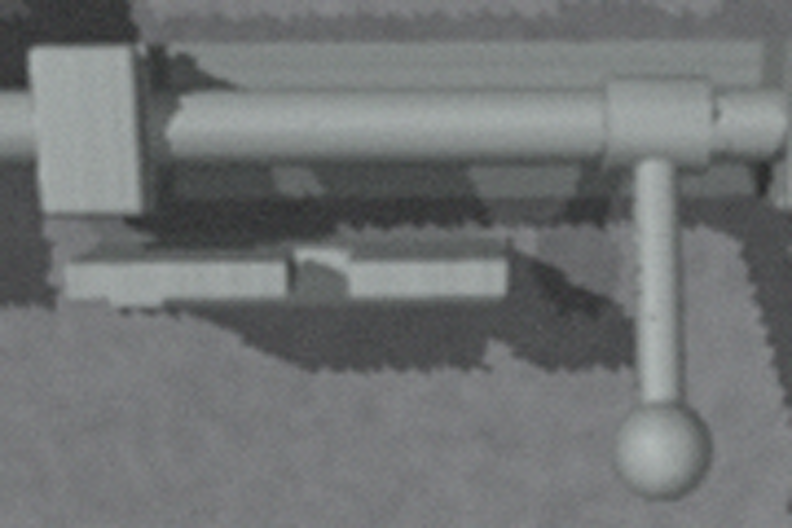

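The crop shows the notch edges at columns 285.7 and 299.3 (centre 292.5), the rail's start at 335.2 and the stem at 369.5. The slide needed is therefore about 71 mm.

Run:
```python
from h import *
np.set_printoptions(precision=2,suppress=True)
m=camera_model("wrist"); m["pose"]=np.load("m1.npy")
print(tri([ray("wrist",(370.2,222.5),m),ray("scene",(238.8,199.1))]))
s=get_obs();T=R.from_euler("xyz",s["tcp_rot"]).as_matrix()
print(s["tool_pos"],"move",T.T@(np.array([569.5,-141,151])-s["tool_pos"])/30)
```

```text
(array([ 569.89, -140.79,  171.65]), [np.float64(0.5501075170720884), np.float64(0.5501075170718809)])
[563.16 -95.85 328.8 ] move [-0.14  1.51  5.93]
```

```bash
python3 -m pendant '[-0.13,0.8,0.5,0,0,0,0, 0,0.7,0.9,0,0,0,0, 0,0,0.9,0,0,0,0, 0,0,0.9,0,0,0,0, 0,0,0.9,0,0,0,0, 0,0,0.9,0,0,0,0, 0,0,0.6,0,0,0,0, 0,0,0.3,0,0,0,0, 0,0,0,0,0,0,0, 0,0,0,0,0,0,0]'
python3 - <<'E'
from h import *
m=camera_model("wrist"); im=capture("wrist"); cv2.imwrite("pics/w2.png",im[:,:,::-1])
E
```

```text
time: 4.55
tool_pos: [570.4, -140.5, 152.6]
tcp_rot: [3.141, -0.001, 0.233]
contact_force: [-0.2, -0.9, 0.8]
grip_width: 45.7
finger_force: 0.0
```

View pics/w2.png

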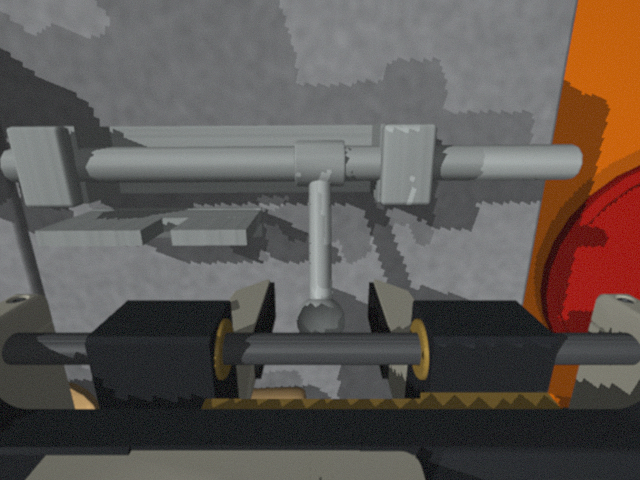

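The ball is at (321,317), centred between the fingers, so I'll close on it.

```bash
python3 -m pendant '[0,0,0,0,0,0,1, 0,0,0,0,0,0,1, 0,0,0,0,0,0,1, 0,0,0,0,0,0,1, 0,0,0,0,0,0,1, 0,0,0,0,0,0,1]'
python3 - <<'E'
import numpy as np
h0=1.195
for h in [1.1,1,.9,.8,.7,.6,.55]:
    print(h, 'cum dx %.2f dz %.2f'%(70*(np.sin(h0)-np.sin(h))/30, -70*(np.cos(h)-np.cos(h0))/30))
E
```

```text
time: 5.2
tool_pos: [569.9, -140.2, 151.8]
tcp_rot: [3.142, 0.0, 0.233]
contact_force: [-0.6, 0.8, -0.2]
grip_width: 19.0
finger_force: 30.0
1.1 cum dx 0.09 dz -0.20
1 cum dx 0.21 dz -0.40
0.9 cum dx 0.34 dz -0.59
0.8 cum dx 0.50 dz -0.77
0.7 cum dx 0.67 dz -0.93
0.6 cum dx 0.85 dz -1.07
0.55 cum dx 0.95 dz -1.13
```

```bash
python3 -m pendant '[0.05,0,-0.1,0,0,0,1, 0.04,0,-0.1,0,0,0,1, 0.06,0,-0.1,0,0,0,1, 0.06,0,-0.1,0,0,0,1]'; python3 -m pendant '[0.07,0,-0.1,0,0,0,1, 0.06,0,-0.09,0,0,0,1, 0.08,0,-0.09,0,0,0,1, 0.08,0,-0.09,0,0,0,1, 0.08,0,-0.08,0,0,0,1, 0.09,0,-0.08,0,0,0,1, 0.09,0,-0.07,0,0,0,1, 0.09,0,-0.07,0,0,0,1,0,0,0,0,0,0,1]'
python3 - <<'E'
from h import *
np.set_printoptions(precision=2,suppress=True)
m=camera_model("wrist"); im=capture("wrist"); cv2.imwrite("pics/w3.png",im[:,:,::-1]); np.save("m3.npy",m["pose"])
E
```

```text
time: 5.6
tool_pos: [576.2, -138.7, 163.5]
tcp_rot: [-3.141, 0.0, 0.233]
contact_force: [1.8, 0.1, -5.2]
grip_width: 18.8
finger_force: 30.0
time: 6.5
tool_pos: [595.1, -134.2, 184.1]
tcp_rot: [-3.142, -0.0, 0.233]
contact_force: [1.8, 2.1, -6.0]
grip_width: 18.8
finger_force: 30.0
```

View pics/w3.png

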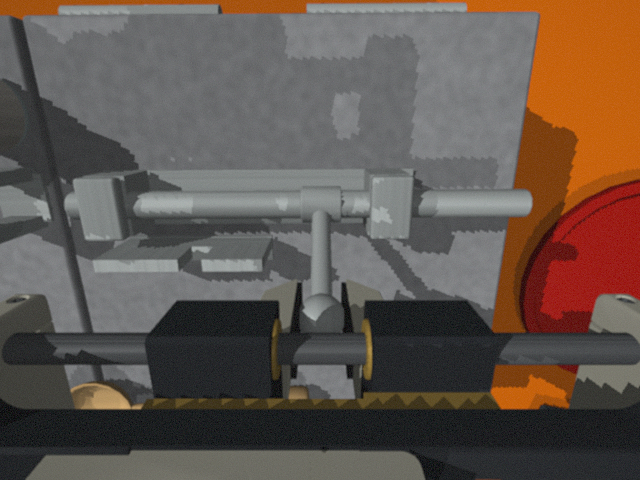

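The handle is raised to about 0.6 rad and the stem, at column 320, is clear of the rail. Now I'll slide the bolt.

```bash
python3 -m pendant '[0,-0.1,0,0,0,0,1, 0,-0.15,0,0,0,0,1, 0,-0.15,0,0,0,0,1, 0,0,0,0,0,0,1]'; python3 -m pendant '[0,-0.2,0,0,0,0,1, 0,-0.2,0,0,0,0,1, 0,-0.2,0,0,0,0,1, 0,-0.2,0,0,0,0,1, 0,-0.2,0,0,0,0,1, 0,-0.2,0,0,0,0,1, 0,-0.2,0,0,0,0,1, 0,-0.2,0,0,0,0,1, 0,-0.2,0,0,0,0,1, 0,-0.1,0,0,0,0,1, 0,0,0,0,0,0,1]'
python3 - <<'E'
from h import *
m=camera_model("wrist"); im=capture("wrist"); cv2.imwrite("pics/w4.png",im[:,:,::-1]); np.save("m4.npy",m["pose"])
s=get_obs();u=np.array([-np.sin(.235),np.cos(.235),0]);print("slid",(s["tool_pos"]-np.array([569.9,-140.2,151.8]))@u)
cv2.imwrite("pics/c4.png",cv2.resize(im[150:330,220:420,::-1],None,fx=3.3,fy=3.3,interpolation=cv2.INTER_CUBIC))
E
```

```text
time: 6.95
tool_pos: [591.9, -122.3, 184.0]
tcp_rot: [3.141, -0.0, 0.233]
contact_force: [3.4, -0.9, -6.2]
grip_width: 18.8
finger_force: 30.0
time: 8.05
tool_pos: [578.3, -66.5, 183.8]
tcp_rot: [-3.141, 0.001, 0.233]
contact_force: [0.1, 0.6, -2.6]
grip_width: 19.2
finger_force: 30.0
slid 69.72258181099687
```

View pics/c4.png

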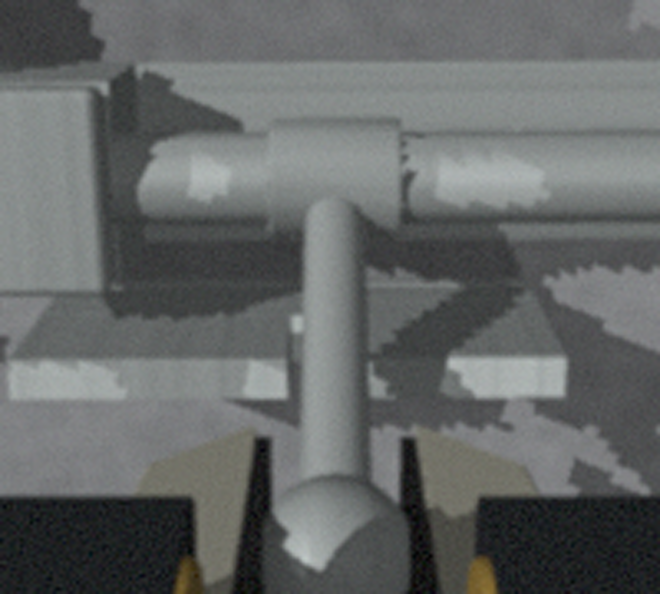

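In the crop, the notch spans about 288 to 370 and the stem is centred at 335. The stem is about 1 mm short of the notch's centre, so I'll nudge it and lower it slowly.

```bash
python3 -m pendant '[0,-0.035,0,0,0,0,1, -0.09,0,0.07,0,0,0,1, -0.09,0,0.07,0,0,0,1, -0.08,0,0.08,0,0,0,1, 0,0,0,0,0,0,1]'; python3 -m pendant '[-0.03,0,0.03,0,0,0,1, -0.03,0,0.03,0,0,0,1, 0,0,0,0,0,0,1]';  python3 -m pendant '[-0.03,0,0.03,0,0,0,1, 0,0,0,0,0,0,1]'
```

```text
time: 8.6
tool_pos: [570.4, -68.3, 177.5]
tcp_rot: [3.141, 0.0, 0.233]
contact_force: [-3.4, -0.8, 4.2]
grip_width: 18.8
finger_force: 30.0
time: 8.9
tool_pos: [569.0, -68.7, 176.0]
tcp_rot: [3.141, -0.0, 0.233]
contact_force: [-3.7, -2.1, 5.5]
grip_width: 19.0
finger_force: 30.0
time: 9.1
tool_pos: [568.1, -68.9, 175.2]
tcp_rot: [3.141, -0.0, 0.233]
contact_force: [-3.5, -1.3, 6.3]
grip_width: 18.3
finger_force: 30.0
```

```bash
python3 -m pendant '[-0.04,0,0.04,0,0,0,1, 0,0,0,0,0,0,1]'; python3 -m pendant '[-0.03,0,0.035,0,0,0,1, 0,0,0,0,0,0,1]'; python3 -m pendant '[-0.03,0,0.035,0,0,0,1, 0,0,0,0,0,0,1]'
```

```text
time: 9.3
tool_pos: [567.0, -69.2, 174.0]
tcp_rot: [3.141, -0.0, 0.233]
contact_force: [-4.2, -2.0, 6.0]
grip_width: 19.0
finger_force: 30.0
time: 9.5
tool_pos: [566.2, -69.4, 173.0]
tcp_rot: [3.141, -0.0, 0.233]
contact_force: [-4.0, -1.2, 7.9]
grip_width: 18.7
finger_force: 30.0
time: 9.7
tool_pos: [565.3, -69.6, 171.9]
tcp_rot: [3.141, -0.0, 0.233]
contact_force: [-2.8, -1.2, 5.6]
grip_width: 19.0
finger_force: 30.0
```

```bash
python3 -m pendant '[-0.03,0,0.035,0,0,0,1, -0.03,0,0.035,0,0,0,1, 0,0,0,0,0,0,1]'; python3 -m pendant '[-0.03,0,0.04,0,0,0,1, 0,0,0,0,0,0,1]'; python3 -m pendant '[-0.03,0,0.04,0,0,0,1, 0,0,0,0,0,0,1]'; python3 -m pendant '[-0.03,0,0.04,0,0,0,1, 0,0,0,0,0,0,1]'
```

```text
time: 10.0
tool_pos: [563.6, -70.0, 169.7]
tcp_rot: [3.141, -0.0, 0.233]
contact_force: [-3.4, -1.6, 5.0]
grip_width: 19.1
finger_force: 30.0
time: 10.2
tool_pos: [562.7, -70.2, 168.4]
tcp_rot: [3.141, -0.0, 0.233]
contact_force: [-3.9, -1.6, 5.0]
grip_width: 18.9
finger_force: 30.0
time: 10.4
tool_pos: [561.8, -70.4, 167.2]
tcp_rot: [3.141, -0.0, 0.233]
contact_force: [-2.6, -2.0, 5.2]
grip_width: 19.0
finger_force: 30.0
time: 10.6
tool_pos: [561.0, -70.6, 165.9]
tcp_rot: [3.141, -0.0, 0.233]
contact_force: [-3.0, -1.1, 4.7]
grip_width: 19.0
finger_force: 30.0
```

The force stays at about 5 N below the rail's top edge, so the stem has entered the notch. I'll carry on down.

```bash
python3 -m pendant '[-0.04,0,0.06,0,0,0,1, -0.04,0,0.06,0,0,0,1, -0.03,0,0.06,0,0,0,1, 0,0,0,0,0,0,1]'; python3 -m pendant '[-0.03,0,0.06,0,0,0,1, -0.03,0,0.06,0,0,0,1, -0.02,0,0.06,0,0,0,1, 0,0,0,0,0,0,1]'; python3 -m pendant '[-0.02,0,0.05,0,0,0,1, -0.02,0,0.05,0,0,0,1, 0,0,0,0,0,0,1]'
```

```text
time: 11.0
tool_pos: [557.6, -71.4, 160.1]
tcp_rot: [3.141, 0.0, 0.233]
contact_force: [-2.8, -1.9, 2.0]
grip_width: 19.1
finger_force: 30.0
time: 11.4
tool_pos: [555.0, -72.0, 154.5]
tcp_rot: [3.141, 0.001, 0.233]
contact_force: [-3.7, -3.7, 2.7]
grip_width: 19.2
finger_force: 30.0
time: 11.7
tool_pos: [553.9, -72.3, 151.5]
tcp_rot: [3.141, 0.001, 0.233]
contact_force: [-3.3, -3.6, 2.7]
grip_width: 19.5
finger_force: 30.0
```

```bash
python3 -m pendant '[-0.02,0,0.05,0,0,0,1, -0.02,0,0.05,0,0,0,1, 0,0,0,0,0,0,1]'; python3 -m pendant '[-0.02,0,0.05,0,0,0,1, 0,0,0,0,0,0,1]'; python3 -m pendant '[-0.02,0,0.05,0,0,0,1, 0,0,0,0,0,0,1]'; python3 -m pendant '[0,0,0.05,0,0,0,1, 0,0,0,0,0,0,1]'
```

```text
time: 12.0
tool_pos: [552.9, -72.5, 148.5]
tcp_rot: [3.141, 0.001, 0.233]
contact_force: [-3.7, -3.9, 1.4]
grip_width: 19.5
finger_force: 30.0
time: 12.2
tool_pos: [552.5, -72.6, 147.0]
tcp_rot: [3.141, 0.0, 0.233]
contact_force: [-2.6, -3.7, 1.4]
grip_width: 19.5
finger_force: 30.0
time: 12.4
tool_pos: [552.0, -72.7, 145.6]
tcp_rot: [3.141, -0.0, 0.233]
contact_force: [-2.2, -3.6, 2.0]
grip_width: 19.3
finger_force: 30.0
time: 12.6
tool_pos: [551.7, -72.7, 144.0]
tcp_rot: [3.142, 0.001, 0.233]
contact_force: [-3.7, -4.0, 2.5]
grip_width: 19.2
finger_force: 30.0
```

```bash
python3 -m pendant '[-0.01,0,0.05,0,0,0,1, 0,0,0,0,0,0,1]'; python3 -m pendant '[0,0,0.05,0,0,0,1, 0,0,0,0,0,0,1]'; python3 -m pendant '[0,0,0.04,0,0,0,1, 0,0,0,0,0,0,1]'
python3 - <<'E'
from h import *
im=capture("wrist"); cv2.imwrite("pics/w5.png",im[:,:,::-1])
E
```

```text
time: 12.8
tool_pos: [551.3, -72.8, 142.5]
tcp_rot: [-3.142, 0.001, 0.233]
contact_force: [-3.9, -3.5, 3.0]
grip_width: 19.1
finger_force: 30.0
time: 13.0
tool_pos: [551.1, -72.8, 141.1]
tcp_rot: [-3.142, 0.001, 0.233]
contact_force: [-5.8, -3.2, 4.6]
grip_width: 19.2
finger_force: 30.0
time: 13.2
tool_pos: [551.1, -72.9, 140.6]
tcp_rot: [3.141, 0.001, 0.233]
contact_force: [-7.1, -3.5, 9.3]
grip_width: 19.3
finger_force: 30.0
```

View pics/w5.png

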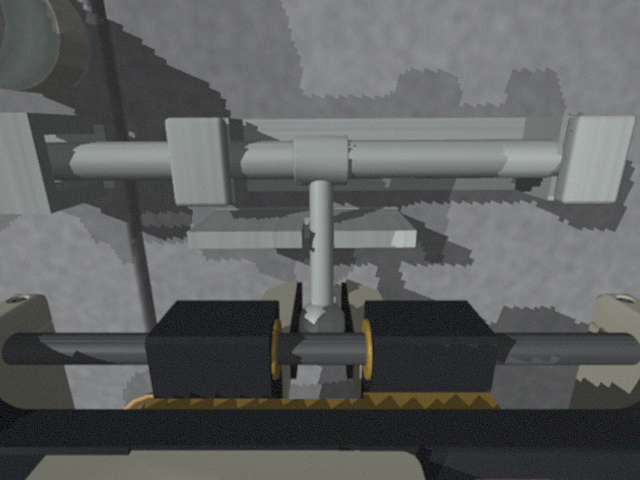

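The stem sits low in the notch (column 320, between notch edges at 302 and 334), and the force rises at the stop. I'll release and retreat straight up.

```bash
python3 -m pendant '[0,0,0,0,0,0,0, 0,0,0,0,0,0,0, 0,0,0,0,0,0,0, 0,0,0,0,0,0,0, 0,0,-0.1,0,0,0,0, 0,0,-0.5,0,0,0,0, 0,0,-0.9,0,0,0,0, 0,0,-0.9,0,0,0,0, 0,0,-0.9,0,0,0,0, 0,0,-0.9,0,0,0,0, 0,0,0,0,0,0,0, 0,0,0,0,0,0,0]'
python3 - <<'E'
from h import *
m=camera_model("wrist");im=capture("wrist"); cv2.imwrite("pics/w6.png",im[:,:,::-1])
ks=pinpoint("wrist","knob")[:2];print(ks); sc=capture("scene"); k2=pinpoint("scene","knob")[:2]; print(k2)
cv2.imwrite("pics/s6.png",sc[:,:,::-1])
if ks and k2: print(tri([ray("wrist",ks[0]["location"],m),ray("scene",k2[0]["location"])]))
E
```

```text
time: 14.45
tool_pos: [551.7, -72.6, 266.2]
tcp_rot: [3.141, -0.001, 0.233]
contact_force: [-0.3, -0.3, 0.1]
grip_width: 45.6
finger_force: 0.0
[{'location': [323.4, 239.0], 'score': 0.64}]
[{'location': [266.2, 207.4], 'score': 0.61}]
(array([548.1082595 , -74.00643408, 162.96121869]), [np.float64(2.39846047041576), np.float64(2.3984604704156185)])
```

View pics/w6.png

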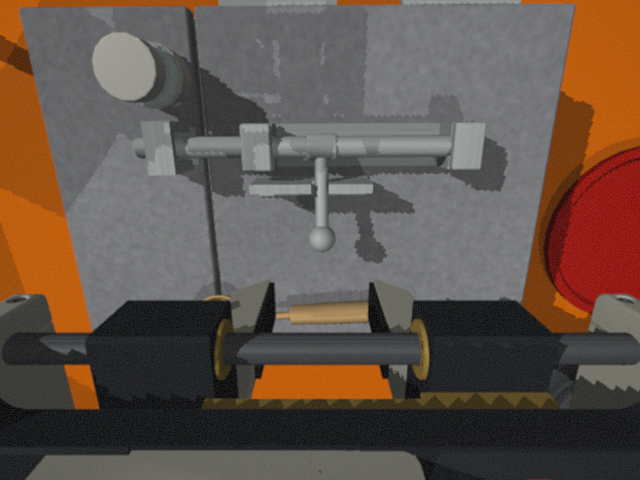

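The ball is at (321,238) and about 163 mm high, which puts the handle at its stop. The stem is in the notch, the rod is through the keeper, the jar and spoon are undisturbed and the gripper is clear.

```bash
python3 -c "
from plant import close_job; print(close_job())"
```

```text
the job is handed in; nothing more can be done
None
```

The chest is bolted and the job is handed in: the bolt is through its keeper, the handle is turned down in the notch to its stop and let go, and the force at the wrist stayed under about 15 N at every reading; the handover returned no verdict.

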